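Pack the rework carrier and unclip it from its dock

TASK

Pack the white tip-cleaner tin and the roll of amber film tape flat into the carrier cassette while it is still clipped in its dock, each fully down in the bay made for its size, and let go of them. Then pinch the cassette's two orange side catches together between the fingers and lift the cassette straight up out of the dock, level, at least a hand's width (10 cm) clear; finish holding it still up there with the catches pinched and both items still in their bays. Leave the multimeter, the metal nozzle and the side cutters where they are.

Things in the scene. Friction and masses are not known exactly. Their poses are not given: they have to be found in the camera images.
- catch_mid (a point): Midway between the cassette's two orange catch tabs, 56 mm above its underside: pinch here along y, fingers from above. Axes: x along the cassette, y across it through both catches, z up. Each tab is 26 mm wide (x), 5 mm thick, its top 72 mm above the underside; outer faces at y = +-25 mm: 50 mm over both, 36 mm when fully pressed. Keep fingertips 33 mm or more above the underside.
- cassette: Grey carrier cassette, 172 x 72 mm (x, y), loose, about 0.3 kg, docked level with its underside 8 mm above the bench; origin at the underside's middle, 56 mm below catch_mid, same axes. Tape bay on the -x side, tin bay on +x, catches between. At its foot each catch has a nose under a keeper of the dock: it cannot be lifted unless both are pressed in.
- tin_bay (a point): Centre of the tin bay's floor: 50 mm along +x from the cassette's middle, floor 6 mm above the cassette's underside. Square recess 56 x 56 mm, its lips 6 mm above the floor but only 2 mm in the 40 mm wide finger notches in the middle of the +y and -y sides. Axes as the cassette's.
- tape_bay (a point): Centre of the tape bay's floor: 54 mm along -x from the cassette's middle, floor 6 mm above the cassette's underside. Square recess 64 x 64 mm, lips and finger notches as at the tin bay. Axes as the cassette's. At both bays grip along the cassette's y axis, so that the fingers stay clear of the orange tabs (whose sides are at x = +-13 mm).
- catch_left (a joint): How far the orange catch on the cassette's +y side is pressed in: 0 = out (locked), 0.007 m = fully in; springs back. 1.8 N starts it, 6 N presses it home; its nose is clear of the keeper from 0.004 m on.
- catch_right (a joint): The same for the orange catch on the -y side.
- dock: Fixed dark steel dock plate, 204 x 106 mm, 8 mm thick, origin at the centre of its underside, axes parallel to the docked cassette's. Locating rim 7 mm above the plate with 1.5 mm play round the cassette; beside the catches two aluminium keepers stand to 30 mm above the bench at y = +-28 to +-46 mm, x within +-13 mm.
- tin_center (a point): Centre of the closed round white tin of tip cleaner, 50 mm in diameter, 24 mm high, 40 g; its lid is fast. Stands flat on the bench, z up.
- film_tape_center (a point): Centre of the roll of amber film tape, 58 mm in diameter, 16 mm high, 30 g. Lies flat on the bench, z up.
- meter: Bystander: orange multimeter lying on its back, 142 x 68 x 42 mm, origin at the centre of its underside.
- nozzle: Bystander: light grey metal hot-air nozzle standing on its collar, 25 mm in diameter, 40 mm high, origin under its collar.
- cutters: Bystander: blue-handled side cutters lying flat, 42 x 106 x 9 mm, origin at the centre of its underside.
Mind the look-alikes: they are no part of the job. What is shaped like the part that bears tin_center but green or red is not meant.

How it is judged:
On the way:
1. tin and tape lie flat in their own bays, let go of, with the cassette still in its dock and both catches out (horizontal distance between tin_center and tin_bay below 0.008 m and z of tin_center in the frame of tin_bay between 0.009 and 0.015 m and horizontal distance between film_tape_center and tape_bay below 0.008 m and z of film_tape_center in the frame of tape_bay between 0.005 and 0.011 m and contact force between the fingers and tin below 0.1 N and contact force between the fingers and film_tape below 0.1 N and z of catch_mid in the frame of dock below 0.07 m and value of joint each of catch_left, catch_right below 0.002 m), for 0.2 s.
At the end, for the whole second after the job is handed in: Cassette held by both catches, each in over 4 mm, 90 mm or more above its docked height, within 100 mm sideways of the dock, level within 0.2 rad, still, off the dock; tin and tape flat in their own bays (centres within 8 mm, height within 3 mm), not touched by the fingers (horizontal distance between tin_center and tin_bay below 0.008 m and z of tin_center in the frame of tin_bay between 0.009 and 0.015 m and horizontal distance between film_tape_center and tape_bay below 0.008 m and z of film_tape_center in the frame of tape_bay between 0.005 and 0.011 m and horizontal distance between catch_mid and dock below 0.1 m and height (world z) of catch_mid above 0.154 m and angle between catch_mid's own z axis and vertical below 0.2 rad and value of joint each of catch_left, catch_right above 0.004 m and contact force between the fingers and cassette above 3 N and contact force between cassette and dock below 0.05 N and linear speed of cassette below 0.03 m/s and contact force between the fingers and tin below 0.1 N and contact force between the fingers and film_tape below 0.1 N); the arm keeps its last pose, push and grip.
It fails at once if the multimeter is pushed out of its place (more than 30 mm) (distance of meter from where it was at the start of the episode above 0.03 m).
It fails at once if the nozzle is pushed out of its place (more than 30 mm) (distance of nozzle from where it was at the start of the episode above 0.03 m).
It fails at once if the side cutters is pushed out of its place (more than 30 mm) (distance of cutters from where it was at the start of the episode above 0.03 m).
It also fails if it takes over 58 s, if anything falls off the work surface, if the arm or the gripper's body presses on something with over 40 N, if the wrist force passes 120 N, or if a joint passes its speed limit or range.

ROBOT

A 6-joint arm with a two-finger parallel gripper is mounted at the origin on a cart in front of the work surface, level with it; the furniture and walls round the work are solid. World frame = base frame: x ahead of the robot, y to its left, z up, the work surface at z = 0. Lengths are in m, angles in rad, forces in N, time in s.
With the tool pointing down it reaches from about 0.35 to 1 m from the base axis. Payload 7.1 kg.
Tool frame: the origin (TCP) lies between the finger pads; the fingertips stand 22 mm ahead of it and the grasp point (between the pads) lies 3 mm ahead of it; x points along the fingers, y is the direction in which the jaws open and shut, and the axes are right-handed (so a half turn about x gives the same grasp; the last joint's range is limited). The gripper opens to 85 mm and grips with 20 to 120 N. Pads are 22 mm wide; open, the fingers measure 114 mm over their backs; the gripper's body (76 mm by 85 mm) begins 54 mm behind the grasp point. The pads swing forward as they close: fully open they stand 13 mm farther back than shut.
Start: joints at [1.272, 0.423, 1.63, -0, 1.089, -0.019], TCP at [0.173, 0.601, 0.253] pointing down, gripper open.
Joint ranges: [-3, 3], [-0.9, 2.11], [0.09, 2.58], [-1.31, 4.45], [0.11, 2.69], [-2.54, 2.54]. Speed limits (rad/s): [2.39, 2.39, 3.01, 3.14, 3.14, 3.14].

INTERFACE

Orientations are given as a rotation vector (axis times angle).
In Python, from rig import manip gives the robot as it stands. The module is installed in compiled form; this text tells all that it offers. Calls block until the motion is done:
- manip.move_to(position, orientation): joint-space move of the TCP to a pose.
- manip.servo_line(position, orientation=None, rate=0.15): straight line of the TCP; orientation=None keeps the orientation; rate is the mean speed in m/s.
- manip.set_joints(angles): joint-space move.
- manip.command_gripper(opening, f_grip=None): finger opening in m; f_grip is the grip in N (None keeps the last); returns when the fingers have stopped.
- manip.hold(seconds).
- manip.solve_ik(position, orientation): joint angles nearest the present ones, or None.
- manip.camera(name): name is "scene" or "top" or "wrist"; returns a dict with "image" (400x640x3 uint8, red, green, blue), "fx", "fy", "cx", "cy" (pixels), "cam_to_world" (4x4, takes a point from camera to world coordinates); the wrist camera has in their place "mount" (4x4, takes a point from camera to tool coordinates, whose origin is the TCP and whose axes are the tool frame's). Camera axes: x right, y down, z forward; pixel columns grow to the right and rows downward; lengths in m; the calibration is good to about 2 mm. The wrist camera is an equidistant fisheye: a pixel r from the principal point sees the ray r / f radians off the axis. A picture is of the moment at which its call begins: read the wrist's pose just before it. There is no depth.
A pose or a line that the arm cannot do raises manip.IKError and nothing moves.
- manip.sign_off(): hands the job in, once; it reports no verdict.
Readings, each from a call of its own:
- manip.get_time(): time.
- manip.get_joint_positions(): joint angles.
- manip.get_joint_vel(): joint speeds.
- manip.get_tau(): joint torques, N m.
- manip.get_position(): TCP position.
- manip.get_ee_rot(): TCP orientation.
- manip.get_contact_force(): force on the tool from outside, world axes, zero at the start.
- manip.get_torque(): the same for the moment, N m.
- manip.get_width(): finger opening in m.
Only numpy, scipy, OpenCV 4.12 (cv2) and the standard library are available. Lean on these libraries where they do the work, as an engineer would, in place of code of your own. Each camera call takes 0.05 s, during which the arm holds its last target.

## Working session

There is one attempt and no reset: what is moved stays moved. The work goes in short steps, each a Python script; the robot and the scene stay as the last script left them, time stands still between calls to the robot, and variables do not carry over. Pictures are saved under pics/ and viewed, and the job is handed in when it is done.

```bash
mkdir -p pics; python3 - <<'E'
from rig import manip
import cv2,numpy as np
for n in ["scene","top"]:
    c=manip.camera(n); cv2.imwrite(f"pics/{n}0.png",c["image"][:,:,::-1])
    print(n,c["fx"],c["fy"],c["cx"],c["cy"],np.round(c["cam_to_world"],4).tolist())
c=manip.camera("wrist");cv2.imwrite("pics/wrist0.png",c["image"][:,:,::-1]);print(c["fx"],c["cx"],c["cy"],np.round(c["mount"],4).tolist())
print(manip.get_position(),manip.get_ee_rot(),manip.get_time(),manip.get_width())
E
```

```text
scene 391.7370253737553 391.7370253737553 320.05869220781335 201.4216932739286 [[-0.7904, -0.4333, 0.4331, 0.2817], [-0.6126, 0.566, -0.5517, 0.5318], [-0.0061, -0.7013, -0.7128, 0.7426], [0.0, 0.0, 0.0, 1.0]]
top 362.29649764988636 362.29649764988636 322.19460595796085 203.68850785056958 [[-0.0163, -0.9807, 0.195, 0.5023], [-0.9998, 0.0147, -0.0101, 0.0639], [0.007, -0.1951, -0.9808, 0.9021], [0.0, 0.0, 0.0, 1.0]]
309.70691628693146 320.39158474429416 197.13015470072034 [[0.0007, -0.2604, 0.9655, -0.1202], [1.0, 0.0005, -0.0006, -0.0007], [-0.0003, 0.9655, 0.2604, -0.0668], [0.0, 0.0, 0.0, 1.0]]
[0.17246482 0.60031068 0.25271232] [ 0.21867849  1.55981255 -0.22059379] 0.15 0.08553931261747606
```

View pics/scene0.png

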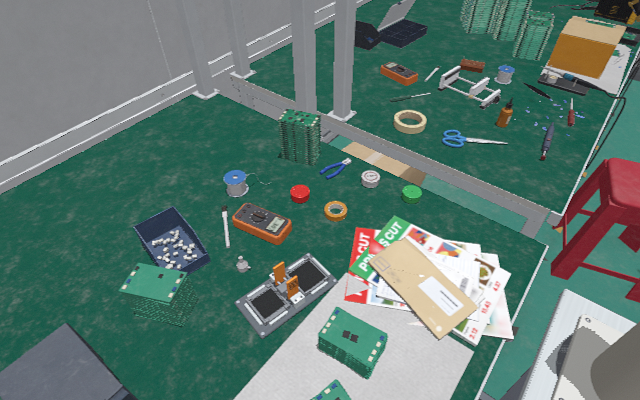

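View pics/top0.png

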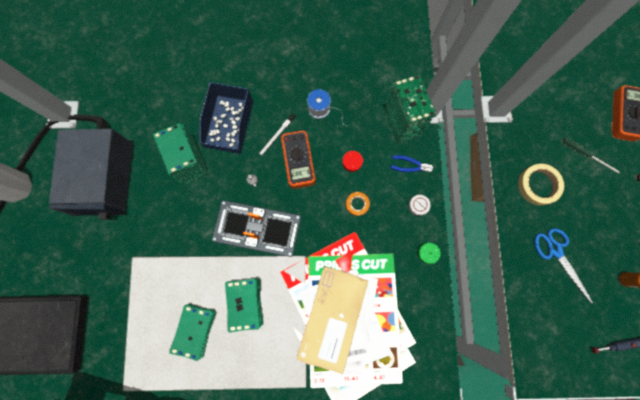

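View pics/wrist0.png

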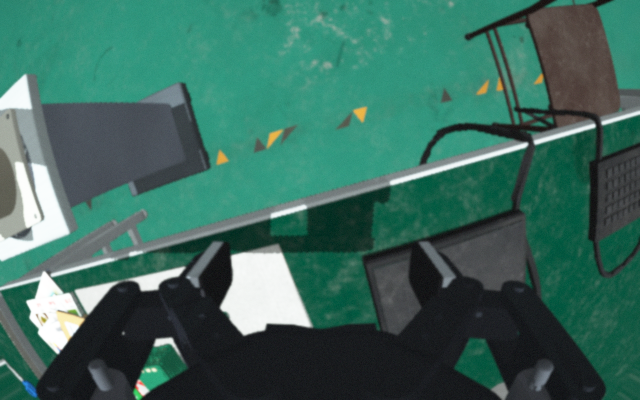

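```bash
cat > h.py <<'E'
import numpy as np, cv2
from scipy.spatial.transform import Rotation as R
def ray(c,u,v):
    d=np.array([(u-c["cx"])/c["fx"],(v-c["cy"])/c["fy"],1.0]);T=c["cam_to_world"]
    return T[:3,3],T[:3,:3]@d
def onz(c,u,v,z):
    o,d=ray(c,u,v); return o+d*(z-o[2])/d[2]
def proj(c,p):
    T=c["cam_to_world"];q=T[:3,:3].T@(np.array(p)-T[:3,3]);return c["cx"]+c["fx"]*q[0]/q[2],c["cy"]+c["fy"]*q[1]/q[2]
def wproj(c,p,tp,tr):
    # world point -> fisheye pixel
    t=R.from_rotvec(tr).as_matrix().T@(np.array(p)-tp)
    M=c["mount"];q=M[:3,:3].T@(t-M[:3,3]);th=np.arctan2(np.hypot(q[0],q[1]),q[2]);ph=np.arctan2(q[1],q[0])
    return c["cx"]+c["fx"]*th*np.cos(ph),c["cy"]+c["fy"]*th*np.sin(ph)
def wonz(c,u,v,z,tp,tr):
    a=u-c["cx"];b=v-c["cy"];r=np.hypot(a,b);th=r/c["fx"]
    d=np.array([a/r*np.sin(th),b/r*np.sin(th),np.cos(th)]);M=c["mount"];Rw=R.from_rotvec(tr).as_matrix()
    o=Rw@M[:3,3]+tp;d=Rw@M[:3,:3]@d
    return o+d*(z-o[2])/d[2]
def ori(a):
    # tool x down, tool y (jaws) along world angle a
    y=np.array([np.cos(a),np.sin(a),0]);x=np.array([0,0,-1.]);return R.from_matrix(np.c_[x,y,np.cross(x,y)]).as_rotvec()
E
python3 - <<'E'
from rig import manip
import cv2,numpy as np
for n,(a,b,c,d) in {"scene":(200,150,440,350),"top":(190,100,450,280)}.items():
    im=manip.camera(n)["image"][b:d,a:c,::-1]
    cv2.imwrite(f"pics/{n}0z.png",cv2.resize(im,None,fx=3,fy=3,interpolation=cv2.INTER_CUBIC))
E
```

```text
(no output)
```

View pics/scene0z.png

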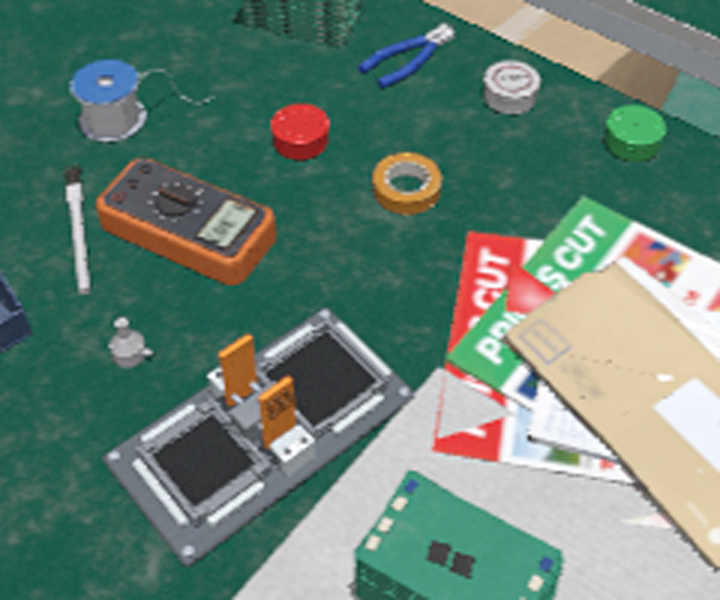

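View pics/top0z.png

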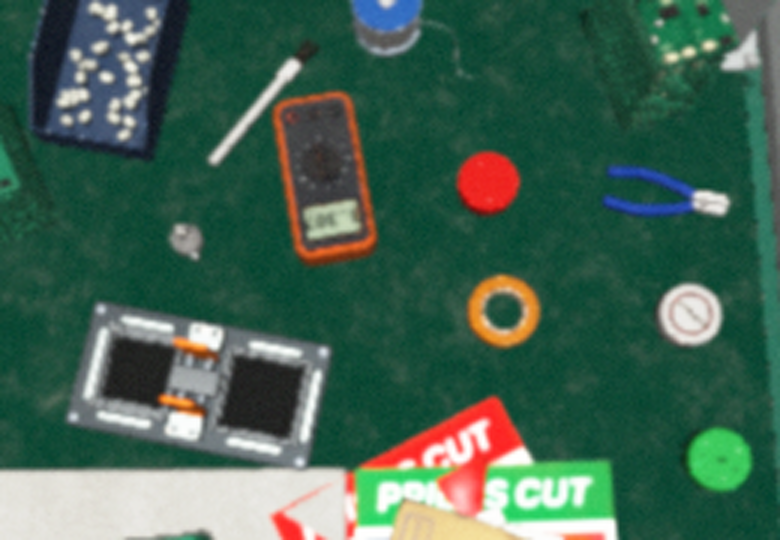

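```bash
python3 - <<'E'
from rig import manip
from h import *
T=manip.camera("top");S=manip.camera("scene")
def blob(c,m,box):
    a,b,cc,d=box;k=np.zeros(m.shape,np.uint8);k[b:d,a:cc]=m[b:d,a:cc]
    k=cv2.morphologyEx(k,cv2.MORPH_CLOSE,np.ones((5,5)))
    cs,_=cv2.findContours(k,cv2.RETR_EXTERNAL,cv2.CHAIN_APPROX_NONE);q=max(cs,key=cv2.contourArea)
    return q
def hsv(c): return cv2.cvtColor(c["image"],cv2.COLOR_RGB2HSV)
ht,hs=hsv(T),hsv(S)
amb=lambda h:((h[...,0]>8)&(h[...,0]<28)&(h[...,1]>110)&(h[...,2]>110)).astype(np.uint8)
whi=lambda h:((h[...,1]<70)&(h[...,2]>115)).astype(np.uint8)
for nm,c,h,f,box,z in [("tape",T,ht,amb,(340,185,375,220),.012),("tapeS",S,hs,amb,(315,195,355,225),.009),("tin",T,ht,whi,(405,190,435,222),.02),("tinS",S,hs,whi,(355,165,385,192),.014)]:
    q=blob(c,f(h),box);e=cv2.fitEllipse(q);m=q[:,0,:]
    p=onz(c,*e[0],z);print(nm,np.round(e[0],1),np.round(e[1],1),m.min(0),m.max(0),np.round(p,4))
# dock corners
pts=np.array([(97,303),(328,346),(302,468),(68,422)])/3+[190,100]
w=np.array([onz(T,*p,.008) for p in pts]);print(np.round(w,4),w.mean(0))
for i in range(4): 
    d=w[(i+1)%4]-w[i];print(np.linalg.norm(d),np.degrees(np.arctan2(d[1],d[0])))
im=T["image"][160:270,200:310,::-1];cv2.imwrite("pics/dockz.png",cv2.resize(im,None,fx=7,fy=5.4,interpolation=cv2.INTER_CUBIC))
im=S["image"][245:345,225:345,::-1];cv2.imwrite("pics/dockzs.png",cv2.resize(im,None,fx=6,fy=6,interpolation=cv2.INTER_CUBIC))
E
```

```text
tape [357.4 203.2] [23.2 23.4] [346 191] [369 215] [ 0.6792 -0.0336  0.012 ]
tapeS [335.2 210.5] [19.9 22. ] [324 201] [346 221] [ 0.6764 -0.0336  0.009 ]
tin [419.8 204.2] [20.2 20.9] [410 194] [430 214] [ 0.6726 -0.1879  0.02  ]
tinS [370.3 178. ] [17.7 18.1] [361 170] [379 187] [ 0.6696 -0.1884  0.014 ]
[[0.6907 0.3057 0.008 ]
 [0.6512 0.1123 0.008 ]
 [0.5508 0.1339 0.008 ]
 [0.5913 0.3257 0.008 ]] [0.6210167 0.2193867 0.008    ]
0.19738539964383947 -101.53238421843974
0.10269046063869254 167.86841449396783
0.1960608096133777 78.08788125529031
0.10138575906297086 -11.388290857270485
```

View pics/dockz.png

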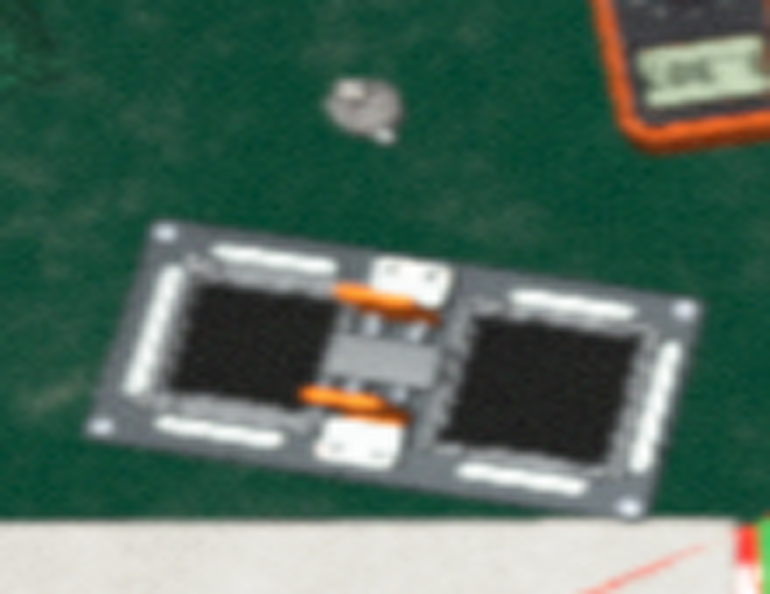

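View pics/dockzs.png

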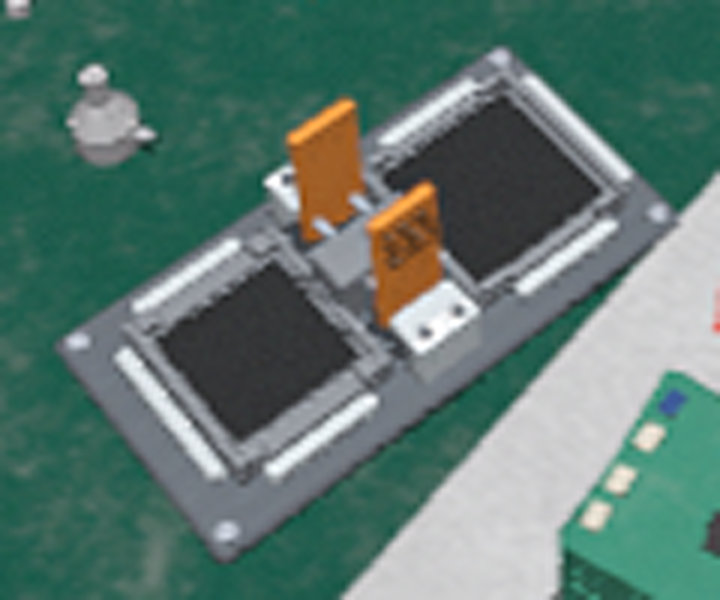

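```bash
python3 - <<'E'
from rig import manip
from h import *
T=manip.camera("top");S=manip.camera("scene")
im=T["image"][120:270,390:510,::-1];cv2.imwrite("pics/railT.png",cv2.resize(im,None,fx=4,fy=4,interpolation=cv2.INTER_CUBIC))
im=S["image"][60:220,240:440,::-1];cv2.imwrite("pics/railS.png",cv2.resize(im,None,fx=4,fy=3.7,interpolation=cv2.INTER_CUBIC))
for c in (T,S):
    g=cv2.cvtColor(c["image"],cv2.COLOR_RGB2HSV)
    m=(g[...,2]<45).astype(np.uint8)
    if c is T: box=(215,195,310,260)
    else: box=(235,250,340,335)
    k=np.zeros_like(m);a,b,cc,d=box;k[b:d,a:cc]=m[b:d,a:cc]
    k=cv2.morphologyEx(k,cv2.MORPH_OPEN,np.ones((3,3)))
    cs,_=cv2.findContours(k,cv2.RETR_EXTERNAL,cv2.CHAIN_APPROX_NONE)
    P=[]
    for q in sorted(cs,key=cv2.contourArea)[-2:]:
        M=cv2.moments(q);u=(M["m10"]/M["m00"],M["m01"]/M["m00"]);w=np.array([onz(c,*p[0],.014) for p in q])[:,:2]
        r=cv2.minAreaRect((w*1000).astype(np.float32));print(np.round(u,1),"cent",onz(c,*u,.014)[:2],"rect",np.round(r[0],1),np.round(r[1],1),round(r[2],1));P.append(np.array(r[0]))
    d=P[0]-P[1] if P[0][1]>P[1][1] else P[1]-P[0];print("sep",np.linalg.norm(d),np.degrees(np.arctan2(d[1],d[0])),"mid",(P[0]+P[1])/2)
print(manip.solve_ik([.677,-.033,.1],ori(np.radians(-11.7))),manip.solve_ik([.677,-.033,.1],ori(np.radians(168.3))))
E
```

```text
[235.7 223.4] cent [0.63243056 0.2690691 ] rect [632. 269.] [46.  45.3] 78.8
[276.9 231.8] cent [0.6099219  0.16736433] rect [610.3 167.4] [53.4 54. ] 77.9
sep 103.90846977883365 77.93927930589625 mid [621.13674927 218.20037842]Traceback (most recent call last):
  File "<stdin>", line 18, in <module>
IndexError: list index out of range
```

View pics/railT.png

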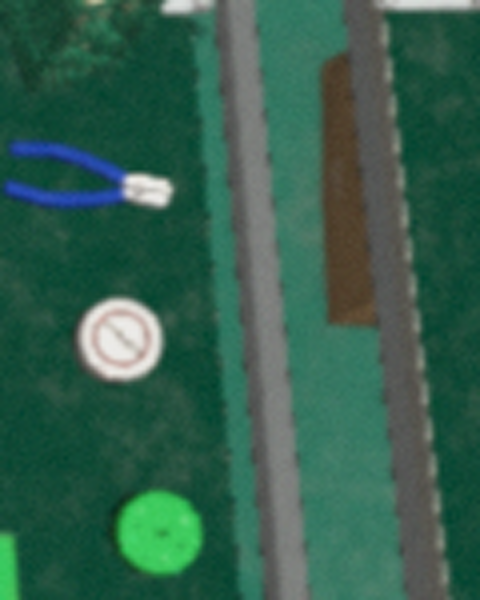

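View pics/railS.png

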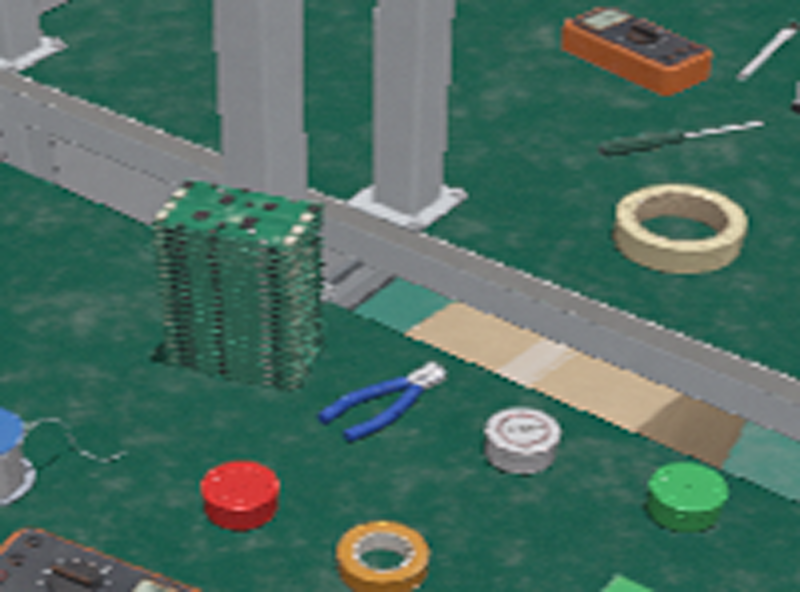

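```bash
python3 - <<'E'
from rig import manip
from h import *
S=manip.camera("scene")
w=np.array([onz(S,*(np.array(p)/6+[225,245]),.008) for p in [(62,342),(503,45),(678,222),(222,560)]])
print(np.round(w,4),w.mean(0)); print([np.linalg.norm(w[(i+1)%4]-w[i]) for i in range(4)])
d=w[0]-w[1];print(np.degrees(np.arctan2(d[1],d[0])))
o=ori(np.radians(-12))
for p in ([.678,-.034,.2],[.678,-.034,.03],[.671,-.188,.03],[.61,.168,.045],[.62,.22,.2]):
    print(p,[np.round(manip.solve_ik(p,ori(np.radians(a))),2) if manip.solve_ik(p,ori(np.radians(a))) is not None else None for a in(-12,168)])
print(manip.get_time())
E
```

```text
[[0.6877 0.3062 0.008 ]
 [0.6464 0.1113 0.008 ]
 [0.5454 0.1349 0.008 ]
 [0.5878 0.3299 0.008 ]] [0.61683412 0.22058046 0.008     ]
[np.float64(0.19921345168212565), np.float64(0.10374641191832931), np.float64(0.19959908930167886), np.float64(0.10268944315780712)]
78.04036761994672
[0.678, -0.034, 0.2] [array([-0.07,  0.56,  1.54, -0.  ,  1.04,  0.14]), None]
[0.678, -0.034, 0.03] [array([-0.07,  0.78,  1.59, -0.  ,  0.77,  0.14]), None]
[0.671, -0.188, 0.03] [array([-0.29,  0.8 ,  1.54, -0.  ,  0.8 , -0.08]), None]
[0.61, 0.168, 0.045] [array([ 0.25,  0.71,  1.7 , -0.  ,  0.73,  0.46]), None]
[0.62, 0.22, 0.2] [array([ 0.32,  0.53,  1.59, -0.  ,  1.02,  0.53]), None]
0.5
```

```bash
python3 - <<'E'
from rig import manip
from h import *
o=ori(np.radians(-12))
manip.move_to([.678,-.0335,.12],o)
tp,tr=manip.get_position(),manip.get_ee_rot()
c=manip.camera("wrist");cv2.imwrite("pics/w1.png",c["image"][:,:,::-1])
np.savez("w1.npz",tp=tp,tr=tr)
print(tp,tr,o,manip.get_time(),manip.get_contact_force())
print("proj tape",wproj(c,[.678,-.0335,.016],tp,tr),wproj(c,[.6214,.2196,.064],tp,tr))
E
```

```text
[ 0.67809494 -0.03253863  0.12021881] [ 1.36108122  1.10337162 -1.3606054 ] [ 1.36179867  1.10276282 -1.36179867] 3.4417 [ 0.19307768  0.29621947 -0.17032844]
proj tape (np.float64(321.8602729208784), np.float64(204.09428603713218)) (np.float64(169.23824796785044), np.float64(-101.07982056828169))
```

View pics/w1.png

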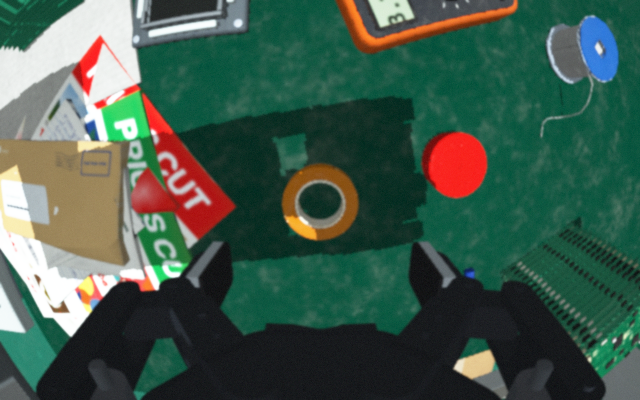

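```bash
python3 - <<'E'
from rig import manip
from h import *
o=ori(np.radians(-12))
manip.command_gripper(.068,30)
manip.servo_line([.6775,-.0338,.034],o,rate=.15)
f0=manip.get_contact_force()
for z in (.031,.028,.026,.024,.022,.020):
    manip.servo_line([.6775,-.0338,z],o,rate=.05)
    f=manip.get_contact_force()-f0;print(z,manip.get_position(),np.round(f,2))
    if f[2]>2.5: break
print(manip.get_time(),manip.get_width())
c=manip.camera("wrist");cv2.imwrite("pics/w2.png",c["image"][:,:,::-1])
E
```

```text
0.031 [ 0.67797931 -0.03385024  0.03183897] [0.75 0.39 0.5 ]
0.028 [ 0.67742011 -0.03382832  0.02799691] [-0.79 -0.9  -0.52]
0.026 [ 0.6773707  -0.03378133  0.02580491] [-0.3   0.17  0.14]
0.024 [ 0.67736151 -0.03380698  0.02378461] [ 0.7  -0.36  0.14]
0.022 [ 0.67739589 -0.03378703  0.02184044] [ 0.48 -0.64 -0.74]
0.02 [ 0.67737109 -0.03380037  0.01983609] [ 0.09 -0.3   0.08]
5.9917 0.06802355766476842
```

View pics/w2.png

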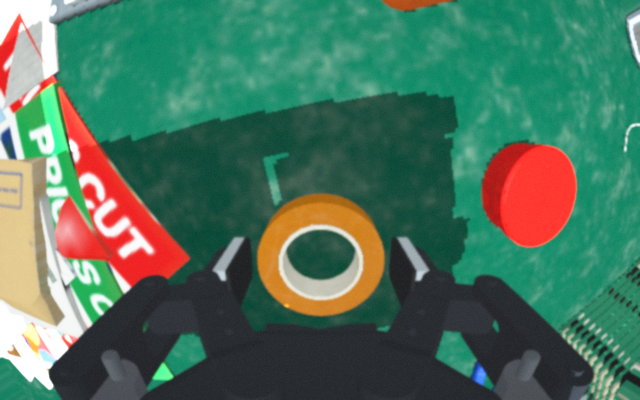

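```bash
python3 - <<'E'
from rig import manip
from h import *
o=ori(np.radians(-12))
manip.servo_line([.6773,-.0338,.022],o,rate=.05)
manip.command_gripper(.04,25)
print(manip.get_position(),manip.get_width(),manip.get_contact_force())
manip.servo_line([.6773,-.0338,.12],o,rate=.2)
tp,tr=manip.get_position(),manip.get_ee_rot()
c=manip.camera("wrist");cv2.imwrite("pics/w3.png",c["image"][:,:,::-1])
a=np.radians(78.05);ux=np.array([np.cos(a),np.sin(a)])
cen=np.array([.6205,.2200]); b=cen-.054*ux; print("bay",b)
manip.servo_line([*b,.12],o,rate=.25)
tp,tr=manip.get_position(),manip.get_ee_rot();print(tp,manip.get_width(),manip.get_time())
c=manip.camera("wrist");cv2.imwrite("pics/w4.png",c["image"][:,:,::-1]);np.savez("w4.npz",tp=tp,tr=tr)
c=manip.camera("top");cv2.imwrite("pics/t4.png",c["image"][:,:,::-1])
E
```

```text
[ 0.67744249 -0.03381856  0.0224325 ] 0.05701003539814483 [-0.60656312  0.15358521  4.16281784]
bay [0.60931887 0.16717025]
[0.60946883 0.16644667 0.11969005] 0.056711787916663224 8.2333
```

View pics/w4.png

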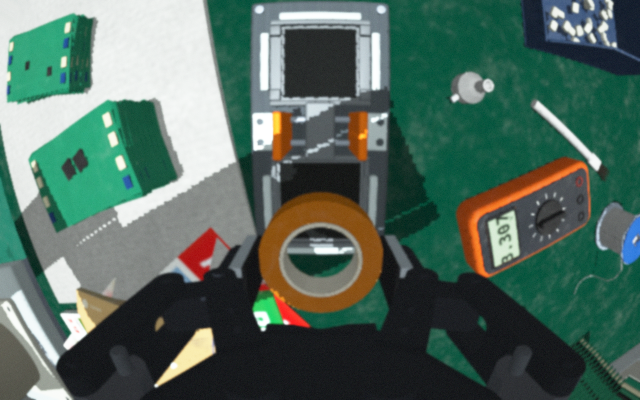

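```bash
python3 - <<'E'
from rig import manip
from h import *
c=manip.camera("wrist");w=np.load("w4.npz");tp,tr=w["tp"],w["tr"]
im=cv2.imread("pics/w4.png")
z=im[0:210,230:410];cv2.imwrite("pics/w4z.png",cv2.resize(z,None,fx=4,fy=2.85,interpolation=cv2.INTER_CUBIC)[:600])
a=np.radians(78.05);ux=np.array([np.cos(a),np.sin(a)]);uy=np.array([-ux[1],ux[0]])
cen=np.array([.6205,.2200])
def P(x,y,zz): return np.round(wproj(c,[*(cen+x*ux+y*uy),zz],tp,tr),1)
print("tin bay",P(.05,0,.014));print("bay corners",[P(.05+i*.028,j*.028,.014) for i in(-1,1) for j in(-1,1)])
print("keepers +y outer/inner",[P(0,y,.03) for y in(.046,.028,-.028,-.046)])
print("plate far corners",P(.102,.053,.008),P(.102,-.053,.008))
k=cv2.cvtColor(im,cv2.COLOR_BGR2HSV);m=(k[...,2]<50).astype(np.uint8);q=np.zeros_like(m);q[15:105,278:362]=m[15:105,278:362]
q=cv2.morphologyEx(q,cv2.MORPH_OPEN,np.ones((3,3)))
cs,_=cv2.findContours(q,0,1);q=max(cs,key=cv2.contourArea)[:,0];M=cv2.moments(q);u=M["m10"]/M["m00"],M["m01"]/M["m00"];print(q.min(0),q.max(0),u)
W=np.array([wonz(c,*p,.014,tp,tr)[:2] for p in q])
r=cv2.minAreaRect((1000*W).astype(np.float32));print(r); print("pred",cen+.05*ux)
E
```

```text
tin bay [321.3  61.6]
bay corners [array([360.1, 100. ]), array([282.5, 100. ]), array([359.8,  26.2]), array([282.7,  26.1])]
keepers +y outer/inner [array([254.1, 131.8]), array([280.1, 131.1]), array([362.8, 131.1]), array([388.6, 131.7])]
plate far corners [251.7   1.9] [390.6   2. ]
[286  30] [354  95] (319.66267324406857, 62.31011667058178)
((629.8718872070312, 269.0446472167969), (49.246578216552734, 48.99897003173828), 78.2022933959961)
pred [0.6308529  0.26891643]
```

View pics/w4z.png

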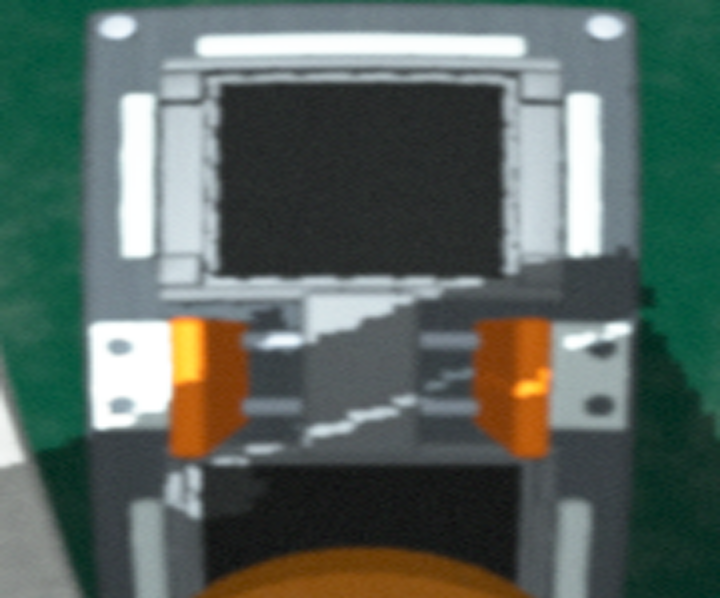

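```bash
python3 - <<'E'
from rig import manip
from h import *
o=ori(np.radians(-11.9))
a=np.radians(78.1);ux=np.array([np.cos(a),np.sin(a)])
cen=np.array([.6196,.2201]); b=cen-.054*ux
manip.servo_line([*b,.12],o,rate=.1)
manip.servo_line([*b,.045],o,rate=.15)
f0=manip.get_contact_force()
for z in (.042,.040,.0385,.0375):
    manip.servo_line([*b,z],o,rate=.05)
    f=manip.get_contact_force()-f0;print(z,manip.get_position()-[*b,0],np.round(f,2))
    if np.linalg.norm(f)>4: break
c=manip.camera("wrist");cv2.imwrite("pics/w5a.png",c["image"][:,:,::-1])
manip.command_gripper(.066)
print(manip.get_width(),manip.get_position(),manip.get_time())
manip.servo_line([*b,.13],o,rate=.2)
tp,tr=manip.get_position(),manip.get_ee_rot()
c=manip.camera("wrist");cv2.imwrite("pics/w5.png",c["image"][:,:,::-1]);np.savez("w5.npz",tp=tp,tr=tr)
print(manip.get_time(), wproj(c,[*b,.030],tp,tr))
E
```

```text
0.042 [0.00046036 0.00014743 0.04278993] [ 0.44 -0.56 -0.15]
0.04 [-3.59828250e-06 -6.85939440e-06  4.00969195e-02] [ 0.02 -1.16 -0.65]
0.0385 [-7.11660921e-05 -2.23783615e-05  3.83830729e-02] [ 0.43  0.17 -0.5 ]
0.0375 [-2.69707193e-05 -1.77719609e-05  3.74101807e-02] [ 1.11 -0.78 -0.25]
0.06578443145059462 [0.60852981 0.16723719 0.03757108] 10.5917
11.25 (np.float64(322.4410460514107), np.float64(204.27549428212475))
```

View pics/w5.png

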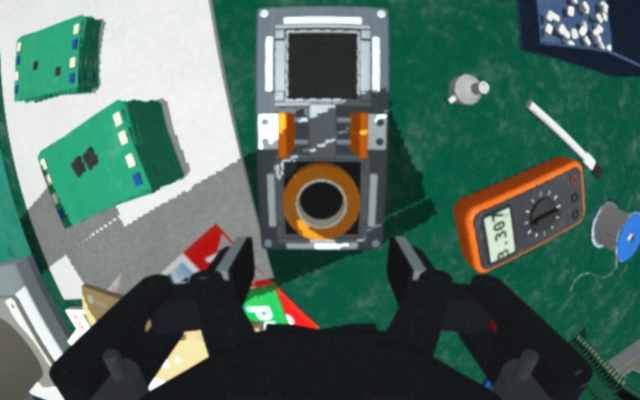

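View pics/w5a.png

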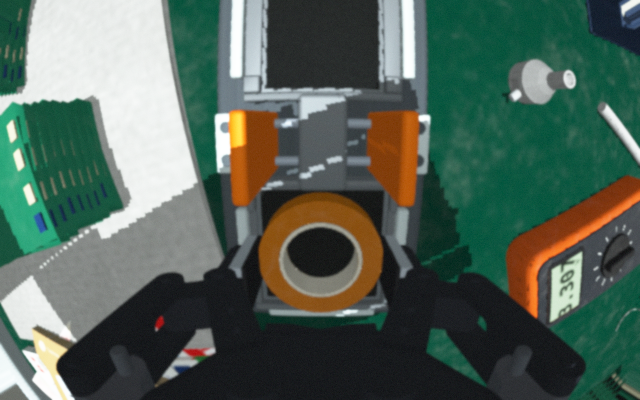

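```bash
python3 - <<'E'
from rig import manip
from h import *
o=ori(np.radians(-11.9))
manip.servo_line([.6708,-.1882,.13],o,rate=.25)
tp,tr=manip.get_position(),manip.get_ee_rot()
c=manip.camera("wrist");cv2.imwrite("pics/w6.png",c["image"][:,:,::-1]);np.savez("w6.npz",tp=tp,tr=tr)
h=cv2.cvtColor(c["image"],cv2.COLOR_RGB2HSV);m=((h[...,1]<70)&(h[...,2]>110)).astype(np.uint8);k=np.zeros_like(m);k[150:250,260:380]=m[150:250,260:380]
k=cv2.morphologyEx(k,cv2.MORPH_CLOSE,np.ones((7,7)));cs,_=cv2.findContours(k,0,1);q=max(cs,key=cv2.contourArea);e=cv2.fitEllipse(q);print(e,wonz(c,*e[0],.024,tp,tr),wonz(c,*e[0],.018,tp,tr),wproj(c,[.6708,-.1882,.024],tp,tr),tp,manip.get_time())
E
```

```text
((320.4734191894531, 200.3789520263672), (65.23297882080078, 65.80058288574219), 17.94976234436035) [ 0.66989497 -0.18522688  0.024     ] [ 0.66954973 -0.18687746  0.018     ] (np.float64(322.43792043319223), np.float64(203.8275153046269)) [ 0.67060107 -0.18691707  0.12985684] 12.8917
```

View pics/w6.png

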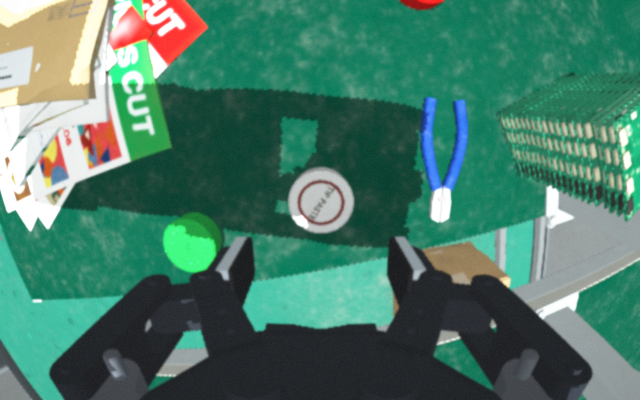

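```bash
python3 - <<'E'
from rig import manip
from h import *
o=ori(np.radians(-11.9))
x,y=.6700,-.1868
manip.servo_line([x,y,.034],o,rate=.18)
f0=manip.get_contact_force()
manip.servo_line([x,y,.025],o,rate=.06)
print(manip.get_position(),manip.get_contact_force()-f0)
manip.command_gripper(.035,25)
print(manip.get_position(),manip.get_width(),manip.get_contact_force())
manip.servo_line([x,y,.13],o,rate=.2)
a=np.radians(78.1);ux=np.array([np.cos(a),np.sin(a)])
cen=np.array([.6196,.2201]); b=cen+.050*ux
manip.servo_line([*b,.135],o,rate=.28)
tp,tr=manip.get_position(),manip.get_ee_rot();print(tp,b,manip.get_width(),manip.get_time())
c=manip.camera("wrist");cv2.imwrite("pics/w7.png",c["image"][:,:,::-1]);np.savez("w7.npz",tp=tp,tr=tr)
E
```

```text
[ 0.67010328 -0.1868426   0.02535508] [-0.69384689  0.29110524 -0.78812229]
[ 0.6702592  -0.18693491  0.02574356] 0.04815529995094462 [-1.97890175  0.38688521  6.36971289]
[0.63001713 0.26782474 0.13487764] [0.62991021 0.26902545] 0.048252589769855955 16.6333
```

View pics/w7.png

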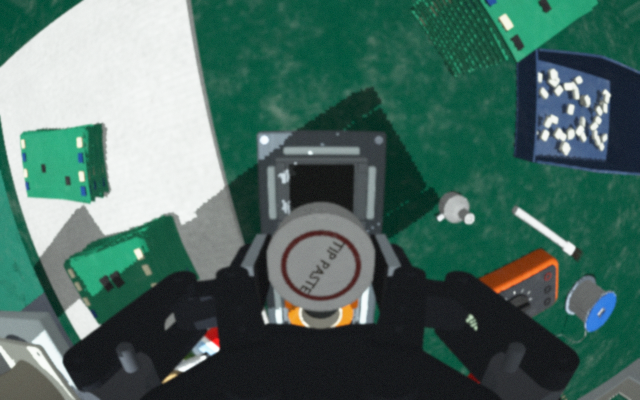

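```bash
python3 - <<'E'
from rig import manip
from h import *
c=manip.camera("wrist");w=np.load("w7.npz");tp,tr=w["tp"],w["tr"]
im=cv2.imread("pics/w7.png");h=cv2.cvtColor(im,cv2.COLOR_BGR2HSV)
m=((h[...,0]<12)|(h[...,0]>168))&(h[...,1]>60);k=np.zeros(m.shape,np.uint8);k[225:305,275:368]=m[225:305,275:368]
ys,xs=np.nonzero(k);print(len(xs));e=cv2.fitEllipse(cv2.convexHull(np.c_[xs,ys].astype(np.int32)));print("ring",e)
print(wproj(c,tp-[0,0,.0017],tp,tr), wonz(c,*e[0],tp[2]-.0017,tp,tr)-tp)
w=np.load("w5.npz");tp,tr=w["tp"],w["tr"];im=cv2.imread("pics/w5.png");h=cv2.cvtColor(im,cv2.COLOR_BGR2HSV)
m=(h[...,0]>8)&(h[...,0]<28)&(h[...,1]>110)&(h[...,2]>60);k=np.zeros(m.shape,np.uint8);k[160:246,278:366]=m[160:246,278:366]
k=cv2.morphologyEx(k,cv2.MORPH_OPEN,np.ones((3,3)));cs,_=cv2.findContours(k,0,1);e=cv2.fitEllipse(max(cs,key=cv2.contourArea));print("tape",e,wonz(c,*e[0],.030,tp,tr),np.array([.6196,.2201])-.054*np.array([np.cos(1.3631),np.sin(1.3631)]))
z=im[0:260,250:400];cv2.imwrite("pics/w5z.png",cv2.resize(z,None,fx=4,fy=2.3,interpolation=cv2.INTER_CUBIC))
E
```

```text
928
ring ((320.4806213378906, 278.41595458984375), (84.77426147460938, 97.96119689941406), 179.3266143798828)
(np.float64(322.8049041073771), np.float64(267.3040102413366)) [-0.0021928  -0.00539626 -0.0017    ]
tape ((320.95635986328125, 201.1339111328125), (77.19023132324219, 77.60735321044922), 16.267778396606445) [0.60788721 0.16984965 0.03      ] [0.60846486 0.16726054]
```

View pics/w5z.png

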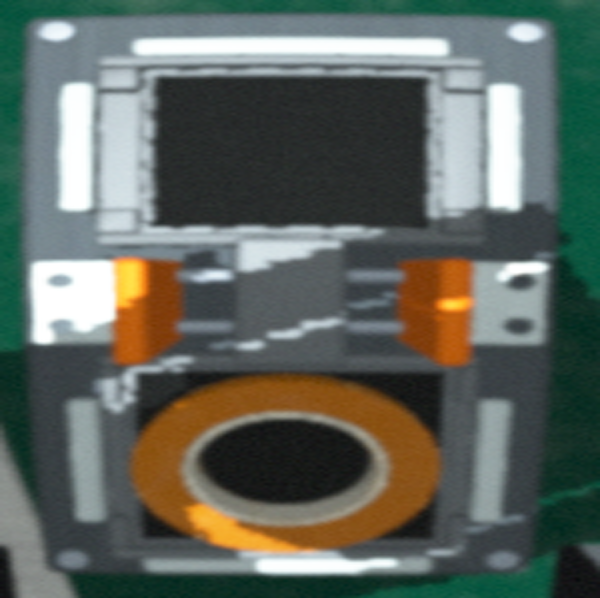

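```bash
python3 - <<'E'
from rig import manip
from h import *
o=ori(np.radians(-11.9))
a=np.radians(78.1);ux=np.array([np.cos(a),np.sin(a)])
cen=np.array([.6196,.2201]); b=cen+.050*ux
manip.servo_line([*b,.05],o,rate=.15)
f0=manip.get_contact_force()
for z in (.046,.043,.0415):
    manip.servo_line([*b,z],o,rate=.05)
    f=manip.get_contact_force()-f0;print(z,manip.get_position()-[*b,0],np.round(f,2))
    if np.linalg.norm(f)>4: break
manip.command_gripper(.060)
print(manip.get_width(),manip.get_position(),manip.get_time())
manip.servo_line([*b,.14],o,rate=.2)
tp,tr=manip.get_position(),manip.get_ee_rot()
c=manip.camera("wrist");cv2.imwrite("pics/w8.png",c["image"][:,:,::-1]);np.savez("w8.npz",tp=tp,tr=tr)
c=manip.camera("scene");cv2.imwrite("pics/s8.png",cv2.resize(c["image"][225:345,225:345,::-1],None,fx=5,fy=5,interpolation=cv2.INTER_CUBIC))
print(manip.get_time())
E
```

```text
0.046 [0.00034917 0.00017338 0.0467221 ] [-1.42 -0.33 -0.53]
0.043 [-8.94322545e-05  5.02810018e-06  4.29924164e-02] [-1.16 -0.3  -1.39]
0.0415 [-1.00066337e-04 -2.71688809e-05  4.13674358e-02] [-0.92 -0.85 -0.63]
0.05991486406928493 [0.62997592 0.26904412 0.04158984] 18.475
19.2167
```

View pics/w8.png

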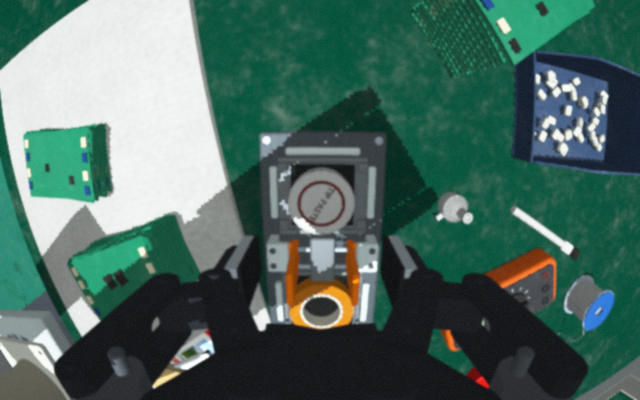

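View pics/s8.png

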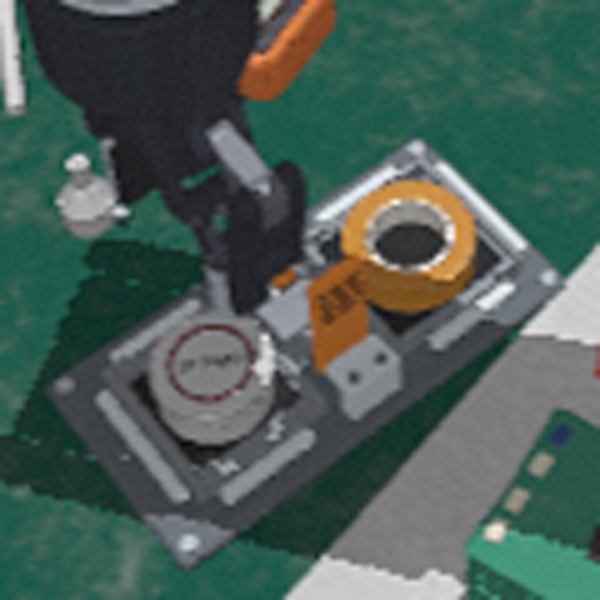

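```bash
python3 - <<'E'
from rig import manip
from h import *
o=ori(np.radians(-11.9))
cen=np.array([.6196,.2201])
manip.command_gripper(.070)
manip.servo_line([*cen,.14],o,rate=.12)
manip.hold(.2)
tp,tr=manip.get_position(),manip.get_ee_rot()
c=manip.camera("wrist");cv2.imwrite("pics/w9.png",c["image"][:,:,::-1]);np.savez("w9.npz",tp=tp,tr=tr)
ux=np.array([np.cos(1.3631),np.sin(1.3631)]);uy=np.array([-ux[1],ux[0]])
print(tp,manip.get_time(),[np.round(wproj(c,[*(cen+i*.013*ux+j*.025*uy),.08],tp,tr)) for i in(-1,1) for j in (-1,1)])
print("tin",wproj(c,[*(cen+.05*ux),.038],tp,tr),"tape",wproj(c,[*(cen-.054*ux),.030],tp,tr))
E
```

```text
[0.61978705 0.22061301 0.14006852] 20.3 [array([361., 243.]), array([283., 243.]), array([363., 203.]), array([281., 203.])]
tin (np.float64(321.73004710052106), np.float64(137.2132861340293)) tape (np.float64(321.4428727894869), np.float64(263.8644706004069))
```

View pics/w9.png

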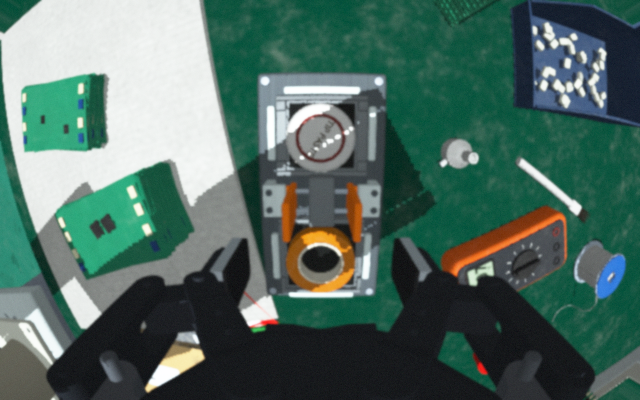

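```bash
python3 - <<'E'
from h import *
from rig import manip
im=cv2.imread("pics/w9.png")[60:305,245:400];cv2.imwrite("pics/w9z.png",cv2.resize(im,None,fx=3.7,fy=2.4*1,interpolation=cv2.INTER_CUBIC))
im=manip.camera("scene")["image"][225:345,225:345,::-1];cv2.imwrite("pics/s9.png",cv2.resize(im,None,fx=5,fy=5,interpolation=cv2.INTER_CUBIC))
E
```

```text
(no output)
```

View pics/w9z.png

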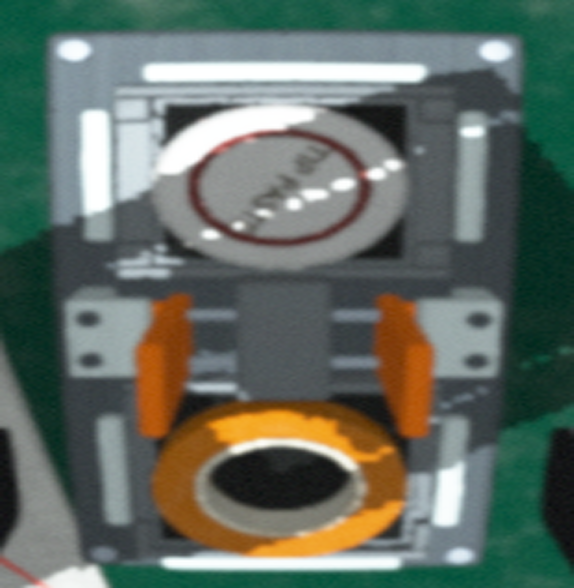

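View pics/s9.png

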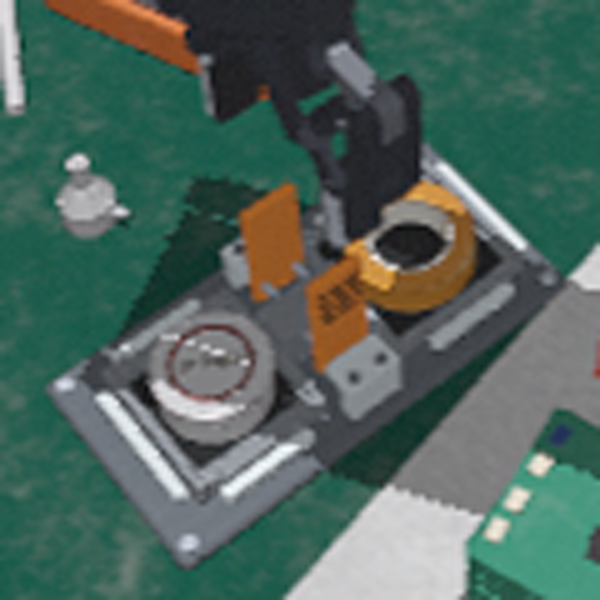

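```bash
python3 - <<'E'
from h import *
from rig import manip
c=manip.camera("scene")
im=cv2.imread("pics/s8.png")
cen=np.array([.6168,.2206]);a=np.radians(78.04);ux=np.array([np.cos(a),np.sin(a)])
for dx,col in((0,(255,0,0)),(.003,(0,255,255))):
    for base,r,zt,zb in((cen-(.054-dx)*ux,.029,.030,.014),(cen+(.05-0)*ux,.025,.038,.014)):
        for z in (zt,zb):
            for t in np.linspace(0,2*np.pi,60):
                u,v=proj(c,[base[0]+r*np.cos(t),base[1]+r*np.sin(t),z]);cv2.circle(im,(int((u+.5-225)*5),int((v+.5-225)*5)),1,col,-1)
cv2.imwrite("pics/s8o.png",im)
c=manip.camera("top");im=cv2.resize(c["image"][180:270,200:310,::-1],None,fx=7,fy=6.6,interpolation=cv2.INTER_CUBIC);cv2.imwrite("pics/t9.png",im)
E
```

```text
(no output)
```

View pics/s8o.png

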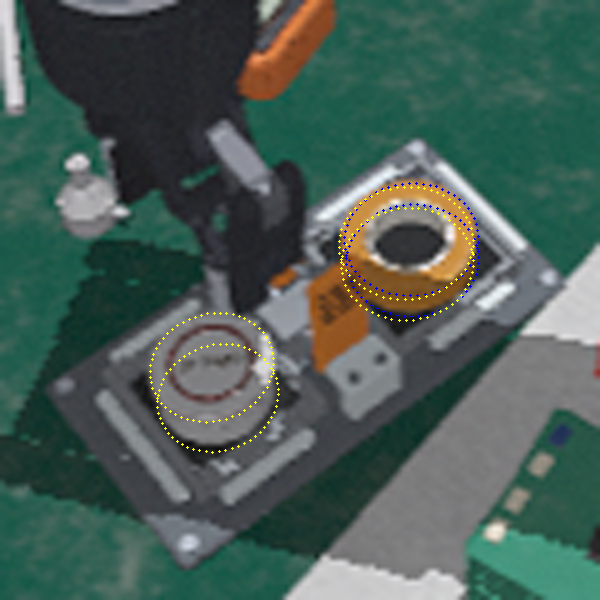

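View pics/t9.png

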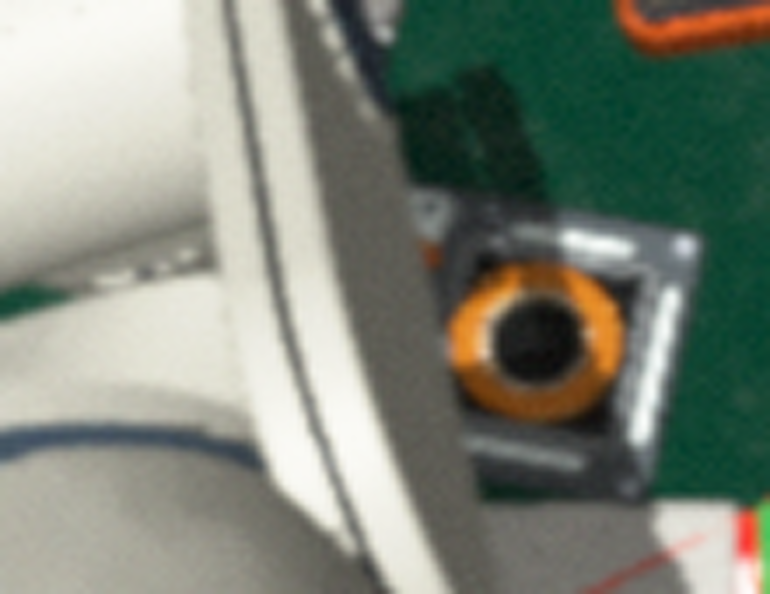

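```bash
python3 - <<'E'
from h import *
from rig import manip
c=manip.camera("top");h=cv2.cvtColor(c["image"],cv2.COLOR_RGB2HSV)
amb=((h[...,0]>8)&(h[...,0]<28)&(h[...,1]>110)&(h[...,2]>90)).astype(np.uint8);k=np.zeros_like(amb);k[215:247,264:293]=amb[215:247,264:293]
cs,_=cv2.findContours(k,0,1);q=max(cs,key=cv2.contourArea);e=cv2.fitEllipse(q);p=onz(c,*e[0],.029);print(e,p)
bay=np.array([.6103,.1674]);d=p[:2]-bay;a=np.radians(78);print("top: tape-bay along x,y mm",1000*(d@[np.cos(a),np.sin(a)]),1000*(d@[-np.sin(a),np.cos(a)]))
# gap lens: bay floor visible around tape
E
```

```text
((276.1992492675781, 230.97291564941406), (22.458515167236328, 24.519500732421875), 82.60836029052734) [0.61025766 0.16722798 0.029     ]
top: tape-bay along x,y mm -0.1770616009594471 0.005653140043001618
```

```bash
python3 - <<'E'
from h import *
from rig import manip
c=manip.camera("wrist")
for f,box in(("w5",(160,246,278,366)),("w8",(275,330,285,356)),("w9",(224,296,281,362))):
    w=np.load(f+".npz");tp,tr=w["tp"],w["tr"];im=cv2.imread(f"pics/{f}.png");h=cv2.cvtColor(im,cv2.COLOR_BGR2HSV)
    # inner white hole rim / dark hole as well as outer
    m=((h[...,0]>12)&(h[...,0]<28)&(h[...,1]>110)&(h[...,2]>60)).astype(np.uint8);a,b,l,r=box;k=np.zeros_like(m);k[a:b,l:r]=m[a:b,l:r]
    k=cv2.morphologyEx(k,cv2.MORPH_OPEN,np.ones((2,2)));cs,_=cv2.findContours(k,0,1);q=max(cs,key=cv2.contourArea)[:,0]
    W=np.array([wonz(c,*p,.030,tp,tr)[:2] for p in q])*1000
    cc,rr=cv2.minEnclosingCircle(W.astype(np.float32));print(f,np.round(cc,1),round(rr,1),W.min(0).round(1),W.max(0).round(1),tp.round(4))
    if f!="w8":
      # bolts, known plate pos at z=.008: check bias
      g=cv2.cvtColor(im,cv2.COLOR_BGR2GRAY)
      print()
E
```

```text
w5 [607.9 168. ] 30.4 [579.2 138.5] [637.2 198.3] [0.608  0.1671 0.1296]

w8 [610.8 179.2] 38.3 [579.3 145.1] [644.2 209.8] [0.6294 0.2688 0.1394]
w9 [606.5 174.8] 37.6 [579.3 138.3] [637.2 207. ] [0.6198 0.2206 0.1401]
```

```bash
python3 - <<'E'
from rig import manip
from h import *
o=ori(np.radians(-11.9))
cen=np.array([.6194,.2201])
f0=manip.get_contact_force()
manip.servo_line([*cen,.071],o,rate=.12)
print(manip.get_position(),manip.get_contact_force()-f0)
c=manip.camera("wrist");cv2.imwrite("pics/w10.png",c["image"][:,:,::-1])
manip.command_gripper(.030,45)
manip.hold(.2)
print(manip.get_width(),manip.get_position(),manip.get_contact_force()-f0,manip.get_time())
c=manip.camera("wrist");cv2.imwrite("pics/w11.png",c["image"][:,:,::-1])
E
```

```text
[0.6197892  0.22023069 0.07130449] [0.71957797 0.17686027 0.54805821]
0.03155922484936006 [0.62046284 0.22039453 0.07342008] [-2.88812999 -1.25471762 12.843239  ] 21.9667
```

View pics/w11.png

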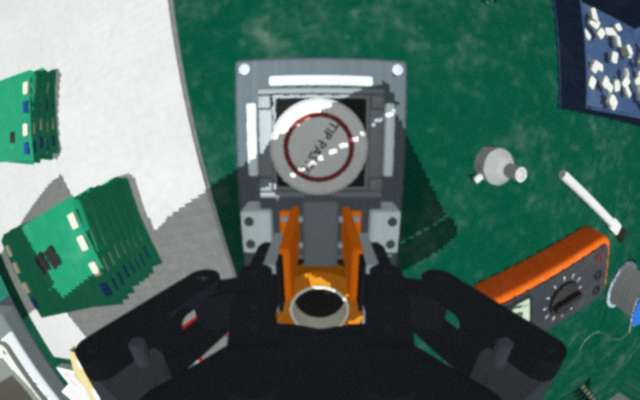

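```bash
python3 - <<'E'
from rig import manip
from h import *
o=ori(np.radians(-11.9))
f0=manip.get_contact_force();p=manip.get_position()
manip.servo_line([p[0],p[1],.090],o,rate=.05)
print(manip.get_width(),manip.get_position(),manip.get_contact_force()-f0,manip.get_time())
c=manip.camera("wrist");cv2.imwrite("pics/w12.png",c["image"][:,:,::-1])
c=manip.camera("scene");cv2.imwrite("pics/s12.png",cv2.resize(c["image"][205:345,205:365,::-1],None,fx=4.5,fy=4.2,interpolation=cv2.INTER_CUBIC))
E
```

```text
0.03074780756581384 [0.62036209 0.2203965  0.08997908] [  2.56689317   1.71241211 -17.2815858 ] 22.55
```

View pics/w12.png

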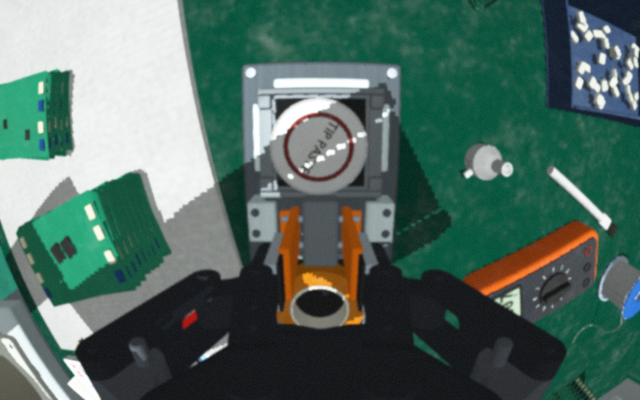

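View pics/s12.png

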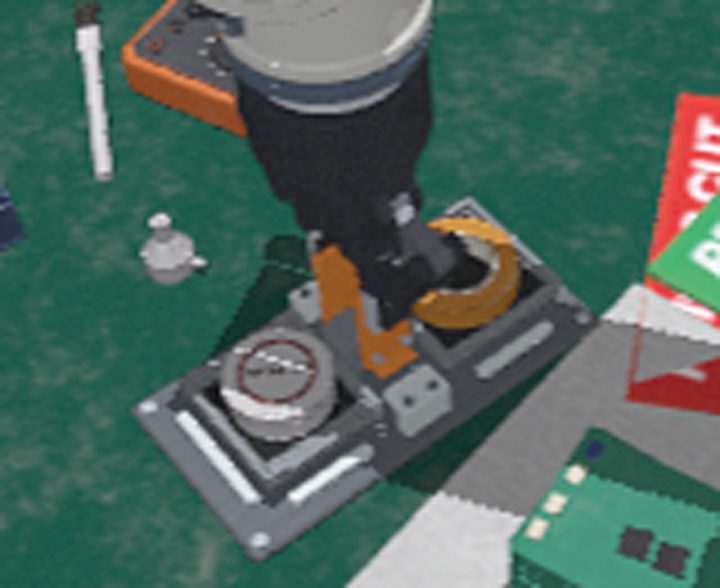

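```bash
python3 - <<'E'
from rig import manip
from h import *
p=manip.get_position()
manip.servo_line([p[0],p[1],.192],ori(np.radians(-11.9)),rate=.08)
manip.hold(.6)
print(manip.get_width(),manip.get_position(),manip.get_contact_force(),manip.get_time(),np.abs(manip.get_joint_vel()).max())
c=manip.camera("wrist");cv2.imwrite("pics/w13.png",c["image"][:,:,::-1])
c=manip.camera("scene");cv2.imwrite("pics/s13.png",cv2.resize(c["image"][160:345,185:385,::-1],None,fx=3.6,fy=3.2,interpolation=cv2.INTER_CUBIC))
E
```

```text
0.030783351017686093 [0.62012993 0.22036022 0.19204114] [ 0.55151108  0.11631081 -3.60587793] 24.675 0.0015700455930721653
```

View pics/w13.png

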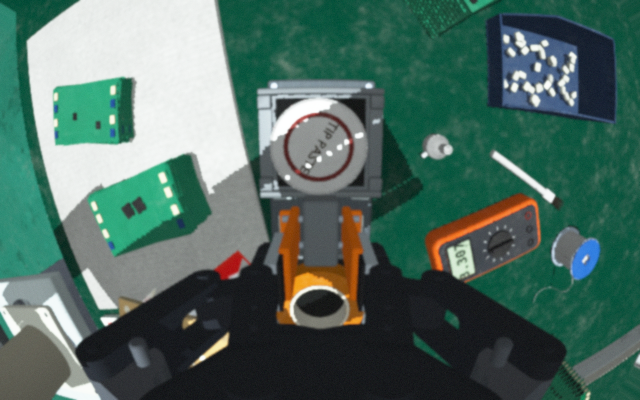

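View pics/s13.png

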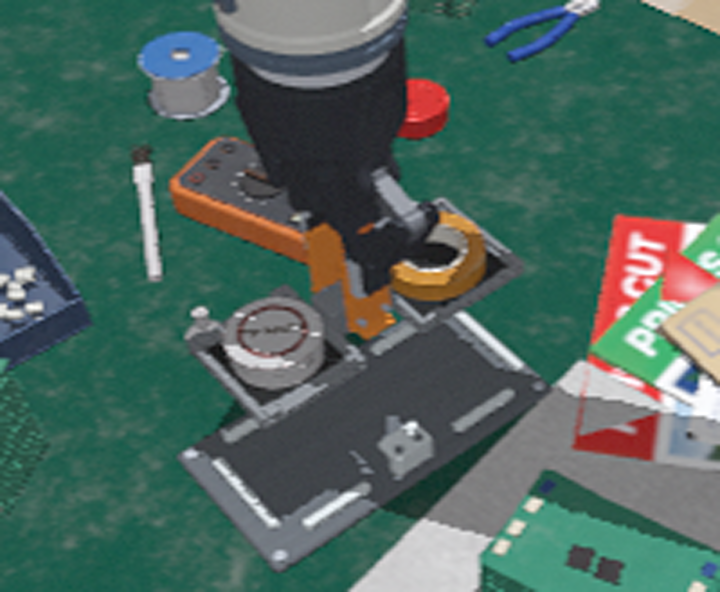

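```bash
python3 - <<'E'
from rig import manip
manip.hold(.3);print(manip.get_position(),manip.get_width());manip.sign_off()
E
```

```text
[0.6201281  0.22034179 0.19202761] 0.030902429875051467
the job is handed in; nothing more can be done
```

I packed the tape and the white tin into their bays and let go of them. I then pinched both catches with a 45 N grip and lifted the cassette straight up about 12 cm. The job was handed in at about 25 s of the 58 s, with the arm still holding the cassette.

**Last checks:**
- **Hold:** the arm was still, with the tool at z = 0.192 m. The load read about 3.6 N, which matches the cassette plus both items.
- **Lift:** the last pictures show the cassette level and off the dock, with the tin and tape in their bays. The multimeter, nozzle and cutters look undisturbed.

**Disagreements and what is unconfirmed:**
- **Camera x:** the scene and top cameras differed by 3–4 mm in x. I relied on the wrist camera and the position where the tape was actually gripped.
- **Tape position:** an early wrist measurement put the tape 2.6 mm off its bay centre. This was an artefact of seeing the tape's side wall. Allowing for that, the wrist and top views both put it within about 0.3 mm in the directions I checked.
- **Finger opening:** it read 31 mm at the pinch, less than the 36 mm for fully pressed catches. I took this as finger flex, since earlier grips also read 1–2 mm low. There was no direct reading of the catches, but the cassette came free of the keepers.
- **Closing force:** closing on the catches pushed the tool up 2 mm with about 13 N, and this was gone once the cassette was lifted.

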